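# Fit a fresh filter cartridge to the airbrush air supply and open the valve half way

## Robot

A 7-joint arm with a two-finger parallel gripper is mounted at the origin on the work surface. World frame = base frame: x ahead of the robot, y to its left, z up, the work surface at z = 0. Lengths are in mm, angles in rad, forces in N, time in s.
With the tool pointing down it reaches from about 350 to 775 mm from the base axis. Payload 3.1 kg.
Tool frame: the origin (TCP) lies midway between the tips of the shut fingers; the grasp point (between the pads) lies 19 mm behind it (bot.hold_point_z is the distance from the TCP to the grasp point, in mm); x points along the fingers, z is the direction in which the jaws open and shut, and the axes are right-handed (so a half turn about x gives the same grasp; the last joint's range is limited). The gripper opens to 85 mm and grips with 20 to 120 N. Pads are 22 mm wide; open, the fingers measure 114 mm over their backs; the gripper's body (76 mm by 85 mm) begins 54 mm behind the grasp point. The pads swing forward as they close: fully open they stand 13 mm farther back than shut.
Start: joints at [1.277, 0.311, 0.014, 1.512, -0.004, 1.319, -0.027], TCP at [137.064, -532.664, 231.304] pointing down, gripper open.
Joint ranges: [-2.7, 2.7], [-0.3, 1.91], [-1.27, 1.3], [0.12, 2.57], [-1.44, 4.58], [0.2, 2.03], [-3.05, 3.05]. Speed limits (rad/s): [2.79, 2.79, 3.14, 3.14, 3.14, 3.14, 3.14].

## Interface

Orientations are given as a unit quaternion [x, y, z, w].
In Python, from bench import bot, eyes, ticket gives the robot as it stands. The module is installed in compiled form; this text tells all that it offers.
- The arm moves only by the tool jog_arm, never from a script. Its argument "increments" is a list that holds one entry, the list of rows, each a list of 7 numbers: the shift along the tool's x, y, z scaled (see below), then the turn, a rotation vector about the tool's x, y, z scaled (see below), then the closure, from -1 (fully open) to 1 (shut). In form: [[[tx, ty, tz, ax, ay, az, gripper], ...]]. A call has 1 to 12 rows; each row is the pose to reach, as a shift and turn from the pose commanded when the call began, along the tool's axes at that moment; what a row does not reach only later rows make up. The controller multiplies each number of a shift by 0.1 m and each number of a turn by 60 degrees. A row lasts 1/10 s, in which the tool goes at most 50 mm and 8.59 degrees, less where a joint would pass 70% of its speed; a pose out of reach is approached as far as the arm can. A call with a number of a shift or a turn outside -1 to 1 is refused whole. A call with a gripper value outside its range is refused whole. The fingers move at their own pace and stop on an object; "newtons" is the grip in N (left out, the last holds). Time passes only in rows, so rows that repeat a pose let the fingers close. It gives the time, the measured TCP pose, the force and the opening at its end, in the units of the state.
- bot.get_state(): the state, without advancing time (a new reading comes with each control period).
- eyes.capture(name): name is "scene" or "top"; returns the picture (384x512x3 uint8, red, green, blue); there is no depth.
- eyes.get_calibration(name): a dict with "fov_y" (degrees; the focal length in pixels is half the picture's height over the tangent of half this angle, whatever the lens; pixels are square), "cx", "cy" (the principal point, pixels), "R" (3x3) and "t" (3): a world point X has camera coordinates R X + t. Camera axes: x right, y down, z forward; pixel columns grow to the right and rows downward; lengths in mm; the calibration is good to about 2 mm. A picture is of the moment at which its call begins. get_calibration takes no time and is no camera call.
- ticket.close_job(): hands the job in, once; it reports no verdict.
The state is a dict: "t": time; "joint_pos": joint angles; "joint_velocities": joint speeds; "effort": joint torques, N m; "position": TCP position; "eef_rot": TCP orientation; "contact_force": force on the tool from outside, world axes, zero at the start; "wrist_torque": the same for the moment, N m; "gripper_width": finger opening in mm.
Only numpy, scipy, OpenCV 4.12 (cv2) and the standard library are available. Lean on these libraries where they do the work, as an engineer would, in place of code of your own. Each camera call takes 0.05 s, during which the arm holds its last target.

## Task

Take the fresh (blue) filter cartridge out of the wooden rack and plug it fully home, square-on, into the socket of the air supply unit. Then turn the red valve lever to half open (45 degrees, at the green mark) and let go. Leave the used brown cartridges and the other things on the table where they are.

Things in the scene. Friction and masses are not known exactly. Their poses are not given: they have to be found in the camera images.
- fresh_cartridge: fresh filter cartridge, blue, white patch on top: head 40 x 32 mm (x, y) on a 28 x 20 mm foot, 74 mm tall, 0.08 to 0.17 kg. Origin: centre of the foot's underside; z up, x along the long side. Foot 0 to 28 mm, head 28 to 74 mm above the origin; the foot's last 7 mm taper to 24 x 16 mm. Fits either way round (half turn). Starts upright in a rack pocket.
- used_cartridge_a: a used cartridge, brown, same shape and origin as the fresh one (head 40 x 32 mm (x, y) on a 28 x 20 mm foot, 74 mm tall), in another pocket of the rack; stays there
- used_cartridge_b: the second used cartridge, brown, same again, in the remaining pocket of the rack; stays there
- rack: wooden rack fixed to the table, 220 x 70 x 30 mm (x, y, z), three loose pockets (33 x 25 mm, 16 mm deep) in a row at x = -70, 0, +70 mm; cartridges stand in them, their x along the rack's x, foot undersides 14 mm above the table. Origin: centre of its underside. Which cartridge is in which pocket varies.
- air_unit: air supply unit fixed to the table: dark steel base 110 x 270 x 12 mm (x, y, z), brass pipe along its y, aluminium socket block (62 x 72 mm, top 64 mm above the table) at y = +70 mm, ball valve with red lever at y = -70 mm, small gauge at x = +32, y = 0 mm, 54 mm high. Origin: centre of its underside; z up.
- socket (a point): centre of the socket hole's mouth, in the top face of the aluminium block, 64 mm above the table. Axes as the air unit's: hole 22 mm along x, 30 mm along y, 30 mm deep (1 mm play each side), so the cartridge's long side (x) lies along this y. Home: shoulder on the block, cartridge origin 28 mm below this point. It slides in with a light push; no latch.
- valve (a joint): valve opening in rad: 0 = closed (lever along the air unit's -x, across the pipe), 1.571 = fully open (lever along its -y, in line with the pipe); opens anticlockwise seen from above. Half open = 0.785, at the green mark on the white dial. Starts at 0 to 0.2. Stays where left; takes about 0.12 N m to turn.
- valve_axis (a point): point on the lever's vertical turning axis, at the lever's mid-height, 73 mm above the table
- lever_grip (a point): point on the red lever 65 mm out from its axis, at mid-height (73 mm above the table). The lever is a bar 12 mm wide and 16 mm high (65 to 81 mm above the table) whose end is 83 mm from the axis. Its x points from the lever's end towards the axis.
- mug: dark blue mug, 84 mm across, 75 mm high, bystander; origin at the centre of its underside
- glue: yellow glue bottle with red cap, 56 mm across, 140 mm high, bystander; origin at the centre of its underside
- brush: paint brush lying flat, 200 mm long along its x, bystander, between rack and air unit; origin under its middle
- spatula: spatula lying flat, 200 mm long along its x, bystander, near the robot; origin under its middle
- foam_offcut: white foam block, 90 x 60 x 50 mm, bystander; origin at the centre of its underside

How it is judged (in metres and radians):
On the way, in this order (a step that is already met when the one before it is completed fails the run):
1. the fresh cartridge is plugged fully home in the socket (z of fresh_cartridge in the frame of socket below -0.0255 m and horizontal distance between fresh_cartridge and socket below 0.004 m and angle between the z axis of fresh_cartridge and the z axis of socket, either way round below 0.08 rad), for 0.2 s.
2. then the valve is turned to half open, the cartridge staying home (all of step 1 and value of joint valve between 0.635 and 0.935 rad), for 0.2 s.
At the end, for the whole second after the job is handed in: The fresh cartridge is home in the socket (its origin at least 25.5 mm below the mouth, within 4 mm of its centre, upright within 0.08 rad) and at rest, and the valve stands still at 0.785 rad within 0.15 rad (all of step 2 and linear speed of fresh_cartridge below 0.02 m/s and velocity of joint valve between -0.05 and 0.05 rad/s); the robot touches nothing.
It fails at once if a used cartridge is moved more than 20 mm (distance of any of used_cartridge_a, used_cartridge_b from where it was at the start of the episode above 0.02 m).
It fails at once if the mug, glue bottle, brush, spatula or foam block is moved more than 30 mm (distance of any of mug, glue, brush, spatula, foam_offcut from where it was at the start of the episode above 0.03 m).
It also fails if it takes over 58 s, if anything falls off the work surface, if the arm or the gripper's body presses on something with over 40 N, if the wrist force passes 120 N, or if a joint passes its speed limit or range.

## Working session

There is one attempt and no reset: what is moved stays moved. The work goes in short steps, Python scripts to look and compute and a tool call to move; the robot and the scene stay as the last step left them, time stands still between calls to the robot, and variables do not carry over. Pictures are saved under pics/ and viewed, and the job is handed in when it is done.

Besides the shell and the picture viewer there is one more tool, called after ">>>" in YAML: its name, and indented under it one key for each argument. jog_arm: Moves the arm, as the interface text tells. Shifts and turns lie within -1 to 1; 1 stands for 0.1 m of shift or 60 degrees of turn. Its arguments: {"type":"object","properties":{"increments":{"type":"array"},"newtons":{"type":"number"}},"required":["increments"]}

```bash
mkdir -p pics; python3 - <<'E'
from bench import bot,eyes,ticket
import cv2
for n in("scene","top"):
    im=eyes.capture(n); cv2.imwrite(f"pics/{n}0.png",cv2.cvtColor(im,cv2.COLOR_RGB2BGR))
    print(n,eyes.get_calibration(n))
print(bot.get_state(),bot.hold_point_z)
E
```

```text
scene {'fov_y': 49.89899421863122, 'cx': 248.34286755110494, 'cy': 192.55170138364824, 'R': array([[-0.40959307,  0.91225783, -0.0043786 ],
       [ 0.77961655,  0.34753814, -0.52097531],
       [-0.47374207, -0.21680151, -0.85356052]]), 't': array([ 165.83113087, -403.0915231 , 1467.01069193])}
top {'fov_y': 44.845521956131904, 'cx': 256.5706198184957, 'cy': 199.16610178785606, 'R': array([[-0.003845  , -0.99992949, -0.01123497],
       [-0.99795021,  0.0045546 , -0.06383281],
       [ 0.06387948,  0.0109665 , -0.99789736]]), 't': array([  59.72912258,  556.88161234, 1427.43971863])}
{'t': 0.1, 'joint_pos': array([ 1.27730791,  0.31163646,  0.01399562,  1.51291808, -0.00443692,
        1.31915402, -0.02718462]), 'joint_velocities': array([-0.00149473, -0.00211961,  0.00069627, -0.00288565, -0.00020018,
        0.00070983, -0.00168078]), 'effort': array([ 7.16961858e-04, -3.80850577e+01,  1.46632371e-01, -2.31240571e+01,
        1.23344228e-02,  8.03190982e-03,  7.84595215e-06]), 'position': array([ 136.88859358, -532.02496717,  230.3260988 ]), 'eef_rot': array([ 0.43367602,  0.55943475, -0.43280263,  0.55824703]), 'contact_force': array([-0.0957225 ,  0.42130394,  0.64261031]), 'wrist_torque': array([-0.01816783,  0.00416592,  0.02206581]), 'gripper_width': 85.32486918144697} 18.700000000000003
```

View pics/scene0.png

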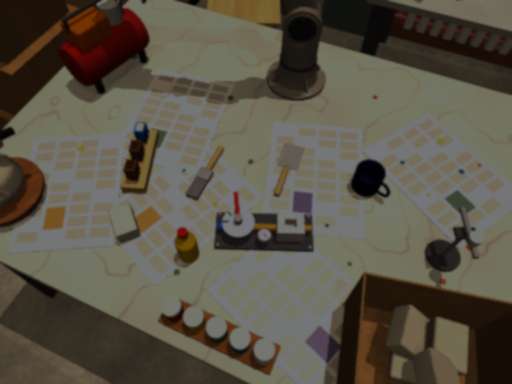

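View pics/top0.png

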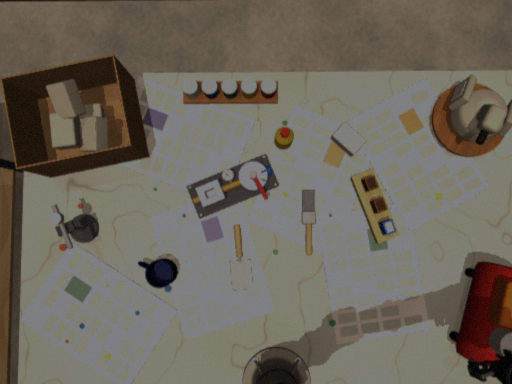

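```bash
cat > h.py <<'E'
import numpy as np,cv2
from bench import bot,eyes,ticket
def cal(n):
    c=eyes.get_calibration(n); f=192/np.tan(np.radians(c['fov_y']/2)); return c,f
def proj(n,X):
    c,f=cal(n); p=c['R']@np.array(X,float)+c['t']; return np.array([c['cx']+f*p[0]/p[2],c['cy']+f*p[1]/p[2]])
def ray(n,u,v,z):
    c,f=cal(n); d=c['R'].T@np.array([(u-c['cx'])/f,(v-c['cy'])/f,1]); o=-c['R'].T@c['t']
    return o+d*(z-o[2])/d[2]
def crop(n,im,x0,y0,x1,y1,s,name,g=2.0):
    c=im[y0:y1,x0:x1][:,:,::-1].astype(float)/255; c=(255*c**(1/g)).astype(np.uint8)
    cv2.imwrite("pics/"+name,cv2.resize(c,None,fx=s,fy=s,interpolation=cv2.INTER_CUBIC))
E
python3 - <<'E'
from h import *
print(proj("top",[137,-532,230]),proj("scene",[137,-532,230]),proj("top",[0,0,0]))
a=cv2.imread("pics/top0.png")[:,:,::-1];b=cv2.imread("pics/scene0.png")[:,:,::-1]
crop("t",a,180,140,290,220,7,"ta.png");crop("t",a,340,160,410,250,6,"tb.png")
crop("t",b,205,180,325,260,6,"sa.png");crop("t",b,110,110,170,200,6,"sb.png")
E
```

```text
[484.63413156 355.34310522] [130.6967665    4.81134954] [276.0405075  380.69266664]
```

View pics/ta.png

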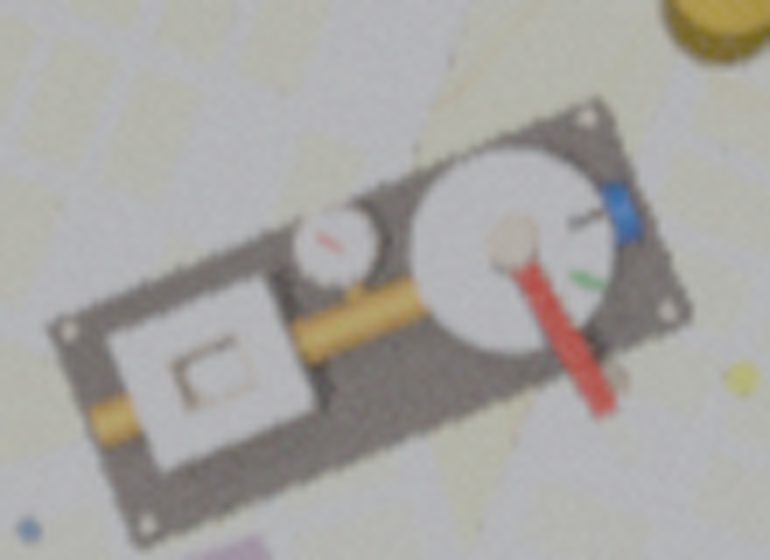

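View pics/tb.png

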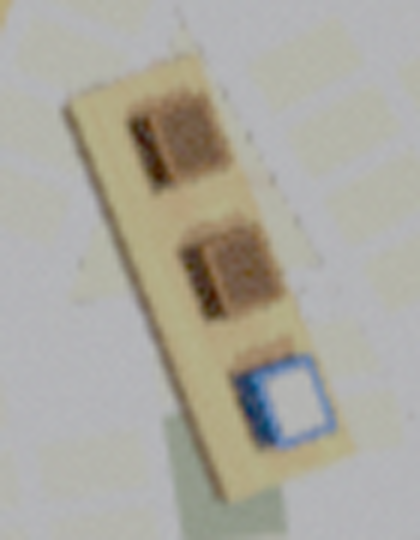

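View pics/sa.png

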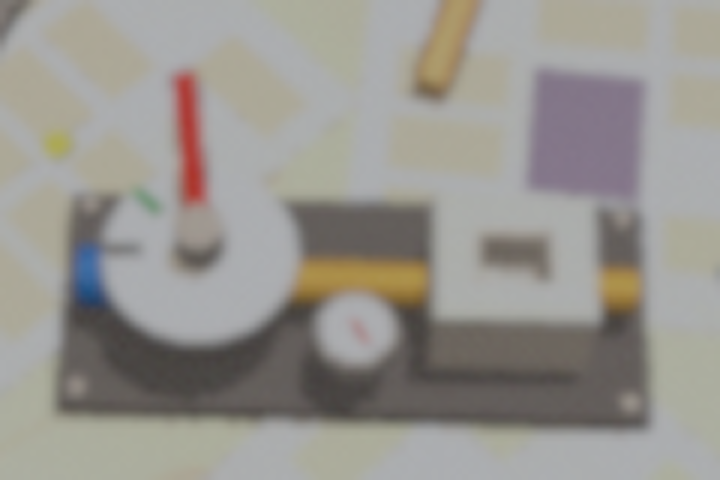

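View pics/sb.png

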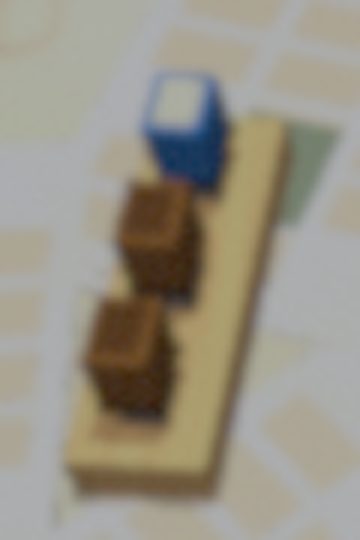

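```bash
cat > m.py <<'E'
from h import *
a=cv2.imread("pics/top0.png")[:,:,::-1];b=cv2.imread("pics/scene0.png")[:,:,::-1]
S=6
def up(im,x0,y0,x1,y1): return cv2.resize(im[y0:y1,x0:x1],None,fx=S,fy=S,interpolation=cv2.INTER_CUBIC).astype(int)
def rect(mask,x0,y0,n,z,lab,show=None):
    k,l,st,ce=cv2.connectedComponentsWithStats(mask.astype(np.uint8)); i=1+np.argmax(st[1:,4])
    c,_=cv2.findContours((l==i).astype(np.uint8),cv2.RETR_EXTERNAL,cv2.CHAIN_APPROX_NONE)
    c=max(c,key=len)[:,0,:]
    P=np.array([ray(n,(u+.5)/S-.5+x0,(v+.5)/S-.5+y0,z)[:2] for u,v in c])
    r=cv2.minAreaRect(P.astype(np.float32)); M=cv2.moments(P.astype(np.float32).reshape(-1,1,2))
    print(lab,n,"minrect",np.round(r[0],1),np.round(r[1],1),round(r[2],1),"centroid",round(M['m10']/M['m00'],1),round(M['m01']/M['m00'],1))
    if show: cv2.imwrite("pics/"+show,((l==i)*255).astype(np.uint8))
    return P,r
def ch(c): return c[...,0],c[...,1],c[...,2]
for n,im,box in(("top",a,(370,210,405,245)),("scene",b,(125,115,155,150))):
    R,G,B=ch(up(im,*box)); 
    rect((R>95)&(G>95)&(B>85)if n=="top" else (R>85)&(G>85)&(B>75),box[0],box[1],n,88,"patch",f"mp_{n}.png")
    rect((B-R>25),box[0],box[1],n,88,"blue")
for n,im,box in(("top",a,(193,172,230,212)),("scene",b,(270,208,311,245))):
    R,G,B=ch(up(im,*box)); rect((np.minimum(R,G)>115),box[0],box[1],n,64,"block",f"mb_{n}.png")
    print(np.percentile(G,[5,25,50,75,95]))
for n,im,box in(("top",a,(180,140,290,220)),("scene",b,(205,180,325,260))):
    R,G,B=ch(up(im,*box)); rect((R-G>40)&(R-B>40),box[0],box[1],n,81,"lever")
    rect((G-R>20)&(G-B>15),box[0],box[1],n,50,"green")
    rect((R<75)&(G<75),box[0],box[1],n,12,"base",f"mbase_{n}.png")
for n,im,box in(("top",a,(340,160,410,250)),("scene",b,(110,110,170,200))):
    R,G,B=ch(up(im,*box)); rect((R-B>30),box[0],box[1],n,30,"rack",f"mr_{n}.png")
for n,p in(("top",[(285,131)]),("scene",[(182,233)])): print("glue cap",n,ray(n,*p[0],140))
E
python3 m.py; cd pics; python3 -c "
import cv2,numpy as np
L=[cv2.resize(cv2.imread(f'{k}_{n}.png'),(200,200)) for n in('top','scene') for k in('mp','mb','mbase','mr')]
cv2.imwrite('mm.png',np.vstack([np.hstack(L[:4]),np.hstack(L[4:])]))"
```

```text
patch top minrect [ 469.1 -350.2] [ 53.5 103.1] 88.6 centroid 468.7 -357.7
blue top minrect [ 469.8 -327.2] [40.6 38.2] 20.1 centroid 470.3 -327.8
patch scene minrect [ 478.7 -322.2] [136.8  90.5] 33.1 centroid 465.7 -341.9
blue scene minrect [ 481.4 -322.7] [66.3 38.1] 26.5 centroid 484.6 -316.3
block top minrect [574.  198.7] [59.8 70.8] 22.5 centroid 574.1 198.3
[ 46.  53.  97. 127. 130.]Traceback (most recent call last):
  File "m.py", line 20, in <module>
    R,G,B=ch(up(im,*box)); rect((np.minimum(R,G)>115),box[0],box[1],n,64,"block",f"mb_{n}.png")
                           ~~~~^^^^^^^^^^^^^^^^^^^^^^^^^^^^^^^^^^^^^^^^^^^^^^^^^^^^^^^^^^^^^^^^
  File "m.py", line 9, in rect
    P=np.array([ray(n,(u+.5)/S-.5+x0,(v+.5)/S-.5+y0,z)[:2] for u,v in c])
                ~~~^^^^^^^^^^^^^^^^^^^^^^^^^^^^^^^^^^^
  File "h.py", line 8, in ray
    c,f=cal(n); d=c['R'].T@np.array([(u-c['cx'])/f,(v-c['cy'])/f,1]); o=-c['R'].T@c['t']
        ~~~^^^
  File "h.py", line 4, in cal
    c=eyes.get_calibration(n); f=192/np.tan(np.radians(c['fov_y']/2)); return c,f
ValueError: time passes only in moves, steps and waits
[ WARN:0@0.021] global loadsave.cpp:275 findDecoder imread_('mbase_top.png'): can't open/read file: check file path/integrity
Traceback (most recent call last):
cv2.error: OpenCV(4.12.0) /io/opencv/modules/imgproc/src/resize.cpp:4208: error: (-215:Assertion failed) !ssize.empty() in function 'resize'
```

```bash
python3 - <<'E'
s=open('h.py').read()
s=s.replace("def cal(n):\n    c=eyes","_C={}\ndef cal(n):\n    if n in _C: return _C[n]\n    c=eyes").replace("; return c,f","; _C[n]=(c,f); return c,f",1)
open('h.py','w').write(s)
s=open('m.py').read()
s=s.replace("i=1+np.argmax(st[1:,4])","H,W=mask.shape; A=[st[j,4]*(0 if (st[j,0]==0 or st[j,1]==0 or st[j,0]+st[j,2]==W or st[j,1]+st[j,3]==H) else 1) for j in range(1,k)]; i=1+int(np.argmax(A))")
open('m.py','w').write(s)
E
python3 m.py; cd pics; python3 -c "
import cv2,numpy as np
L=[cv2.resize(cv2.imread(f'{k}_{n}.png'),(200,200)) for n in('top','scene') for k in('mp','mb','mbase','mr')]
cv2.imwrite('mm.png',np.vstack([np.hstack(L[:4]),np.hstack(L[4:])]))"
```

```text
patch top minrect [ 470.1 -331.4] [29.5 21.3] 17.3 centroid 470.2 -331.4
blue top minrect [ 469.8 -327.2] [40.6 38.2] 20.1 centroid 470.3 -327.8
patch scene minrect [ 478.7 -322.2] [136.8  90.5] 33.1 centroid 465.7 -341.9
blue scene minrect [ 481.4 -322.7] [66.3 38.1] 26.5 centroid 484.6 -316.3
block top minrect [574.  198.7] [59.8 70.8] 22.5 centroid 574.1 198.3
[ 46.  53.  97. 127. 130.]
block scene minrect [568.5 184.2] [70.3 86.6] 24.1 centroid 568.4 192.1
[ 24.  39.  65. 115. 119.]
lever top minrect [586.7  45.3] [72.9 13.4] 29.2 centroid 586.5 45.3
green top minrect [614.9  36. ] [14.9  5.8] 66.4 centroid 614.9 36.0
base top minrect [562.3 150.7] [ 52.1 206.6] 22.2 centroid 555.0 152.1
lever scene minrect [585.2  45.3] [70.1 12. ] 29.3 centroid 585.6 45.6
green scene minrect [607.3  33.6] [12.6  4.7] 66.3 centroid 607.4 33.6
base scene minrect [602.8 134.8] [113.9 269.9] 22.1 centroid 628.2 140.3
rack top minrect [ 535.1 -305.4] [223.3  75.2] 20.6 centroid 545.0 -299.3
rack scene minrect [ 538.9 -302.6] [237.   77.6] 20.6 centroid 551.7 -282.3
glue cap top [744.93252662 -26.27866402 140.        ]
glue cap scene [746.04768537 -22.16250659 140.        ]
```

View pics/mm.png

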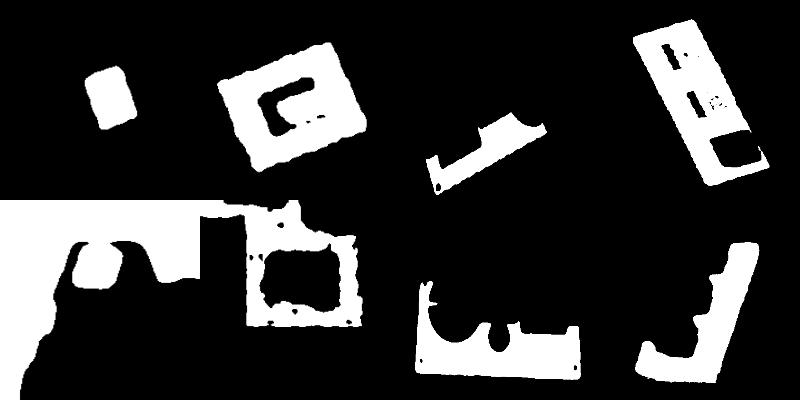

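```bash
cat > p.py <<'E'
import sys,json
from h import *
from scipy.spatial.transform import Rotation as Ro
def st():
    s=bot.get_state(); return s,np.array(s['position']),Ro.from_quat(s['eef_rot'])
def down(yaw): # tool x down, tool z at yaw deg in world
    z=np.array([np.cos(np.radians(yaw)),np.sin(np.radians(yaw)),0]); x=np.array([0,0,-1.]); return Ro.from_matrix(np.c_[x,np.cross(z,x),z])
def plan(*tg):
    """targets (x,y,z,yaw) relative to measured pose"""
    s,p,R=st()
    print("t",round(s['t'],2),"pos",p.round(1),"x",R.as_matrix()[:,0].round(3),"jawyaw",round(np.degrees(np.arctan2(R.as_matrix()[1,2],R.as_matrix()[0,2])),2),"q",s['joint_pos'].round(2),"F",s['contact_force'].round(1),"w",round(s['gripper_width'],1))
    for x,y,z,yaw in tg:
        d=R.inv().apply(np.array([x,y,z])-p)/100; r=np.degrees((R.inv()*down(yaw)).as_rotvec())/60
        print((x,y,z,yaw),"->",d.round(3).tolist(),r.round(3).tolist())
if __name__=="__main__": plan(*[tuple(map(float,a.split(','))) for a in sys.argv[1:]])
E
python3 p.py 470,-331,200,109 470,-331,200,-71
python3 - <<'E'
import sys; sys.argv=['x']
from h import *
b=cv2.imread("pics/scene0.png")[:,:,::-1];a=cv2.imread("pics/top0.png")[:,:,::-1]
crop("t",a,420,240,512,384,4,"tt.png");crop("t",b,40,0,180,110,5,"st.png")
# scene patch corners, from crop sb.png (x6, origin 110,110): 
for n,o,pts in(("scene",(110,110),[(152,75),(216,75),(212,125),(147,125)]),("top",(340,160),[(263,368),(322,357),(336,428),(277,447)])):
    P=np.array([ray(n,o[0]+u/6-.4,o[1]+v/6-.4,88)[:2] for u,v in pts]); print(n,P.round(1).tolist(),P.mean(0))
E
```

```text
t 0.1 pos [ 136.9 -532.   230.3] x [-0.001  0.002 -1.   ] jawyaw -75.57 q [ 1.28  0.31  0.01  1.51 -0.    1.32 -0.03] F [-0.1  0.4  0.6] w 85.3
(470.0, -331.0, 200.0, 109.0) -> [0.305, 3.727, -1.116] [2.924, -0.0, 0.003]
(470.0, -331.0, 200.0, -71.0) -> [0.305, 3.727, -1.116] [-0.076, -0.002, -0.0]
scene [[458.9, -352.1], [445.8, -322.5], [474.6, -307.1], [487.8, -336.8]] [ 466.75195969 -329.62947912]
top [[486.9, -315.9], [492.1, -344.9], [457.4, -350.9], [448.3, -321.9]] [ 471.16428955 -333.40459094]
```

View pics/st.png

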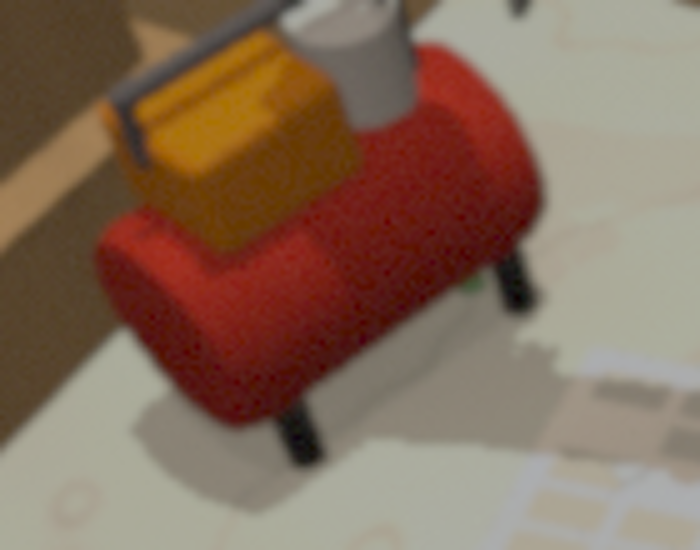

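View pics/tt.png

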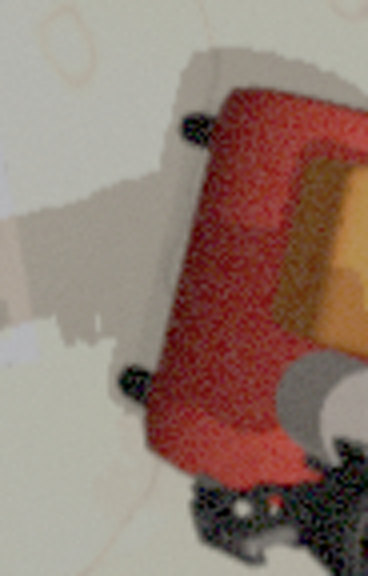

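>>> jog_arm:
  increments:
    - [[-0.4,0,-0.5,0,0,0,-1],[-0.5,0.3,-1,0,0,0,-1],[-0.5,0.9,-1,0,0,0,-1],[-0.5,0.9,-1,0,0,0,-1]]

```text
t: 0.5
position: [203.2, -410.2, 282.1]
eef_rot: [0.432, 0.559, -0.431, 0.561]
contact_force: [1.1, -0.1, 0.0]
gripper_width: 85.6
```

```bash
python3 p.py 470,-331,200,-71
```

```text
t 0.5 pos [ 203.2 -410.2  282.1] x [ 0.003  0.    -1.   ] jawyaw -75.27 q [ 1.15  0.1  -0.08  1.65  0.    1.39 -0.25] F [ 1.1 -0.1  0. ] w 85.6
(470.0, -331.0, 200.0, -71.0) -> [0.83, 2.779, -0.088] [-0.071, 0.001, -0.003]
```

>>> jog_arm:
  increments:
    - [[0,0.5,0,-0.04,0,0,-1],[0,1,0,-0.07,0,0,-1],[0,1,0,-0.07,0,0,-1]]

```text
t: 0.8
position: [304.3, -383.4, 280.8]
eef_rot: [0.41, 0.577, -0.406, 0.578]
contact_force: [-0.4, 0.3, 0.4]
gripper_width: 85.3
```

>>> jog_arm:
  increments:
    - [[0,0.5,0,0,0,0,-1],[0.2,1,0,0,0,0,-1],[0.3,1,0,0,0,0,-1]]

```text
t: 1.1
position: [397.2, -350.9, 249.7]
eef_rot: [0.411, 0.577, -0.407, 0.577]
contact_force: [-0.2, 1.6, -0.2]
gripper_width: 85.8
```

```bash
python3 p.py 470,-331,200,-71
```

```text
t 1.1 pos [ 397.2 -350.9  249.7] x [ 0.004  0.005 -1.   ] jawyaw -70.7 q [ 0.88  0.27 -0.23  1.52  0.06  1.35 -0.59] F [-0.2  1.6 -0.2] w 85.8
(470.0, -331.0, 200.0, -71.0) -> [0.5, 0.75, 0.054] [0.005, -0.003, -0.005]
```

>>> jog_arm:
  increments:
    - [[0.5,0.4,0,0,0,0,-1],[0.8,0.75,0.05,0,0,0,-1],[0.8,0.75,0.05,0,0,0,-1],[0.8,0.75,0.05,0,0,0,-1]]

```text
t: 1.5
position: [463.1, -335.5, 168.7]
eef_rot: [0.412, 0.577, -0.411, 0.573]
contact_force: [-0.1, -0.6, 0.4]
gripper_width: 85.5
```

```bash
python3 p.py 470,-331,46,-71;  python3 - <<'E'
from h import *
for n,b in(("top",(330,140,430,240)),("scene",(90,80,190,180))):
    crop(n,eyes.capture(n),*b,5,f"g1{n}.png")
E
cd pics; python3 -c "
import cv2,numpy as np
cv2.imwrite('g1.png',cv2.resize(np.hstack([cv2.imread('g1top.png'),cv2.imread('g1scene.png')]),(800,400)))"
```

```text
t 1.5 pos [ 463.1 -335.5  168.7] x [-0.004  0.004 -1.   ] jawyaw -71.2 q [ 0.78  0.41 -0.25  1.54  0.1   1.21 -0.73] F [-0.1 -0.6  0.4] w 85.5
(470.0, -331.0, 46.0, -71.0) -> [1.227, 0.083, -0.014] [-0.003, -0.005, 0.003]
```

View pics/g1.png

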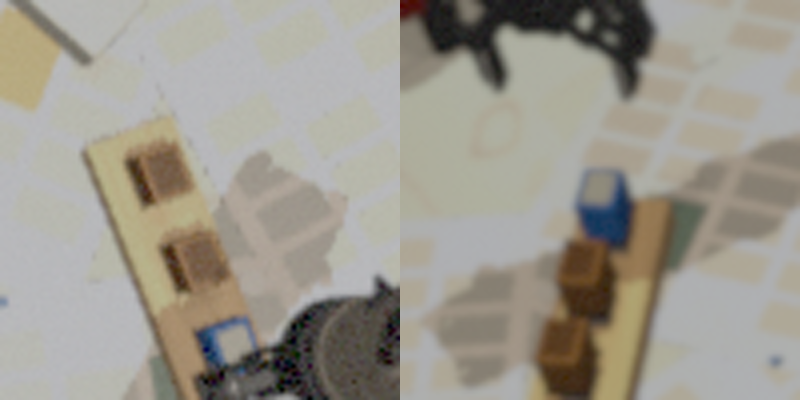

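>>> jog_arm:
  increments:
    - [[0,0,0,0,0,0,-1],[0,0,0,0,0,0,-1]]

```text
t: 1.8
position: [463.0, -338.9, 173.0]
eef_rot: [0.413, 0.573, -0.414, 0.575]
contact_force: [-0.6, 0.3, 0.7]
gripper_width: 85.7
```

```bash
python3 p.py 470,-331,46,-71
```

```text
t 1.8 pos [ 463.  -338.9  173. ] x [ 0.002 -0.002 -1.   ] jawyaw -71.51 q [ 0.78  0.41 -0.25  1.53  0.1   1.21 -0.73] F [-0.6  0.3  0.7] w 85.7
(470.0, -331.0, 46.0, -71.0) -> [1.27, 0.091, -0.056] [-0.008, 0.003, -0.001]
```

```bash
python3 - <<'E'
from h import *
for i in range(5):
    s=bot.get_state(); print(round(s['t'],2),s['position'].round(1),s['eef_rot'].round(4),s['joint_velocities'].round(3)); eyes.capture("top")
E
```

```text
1.8 [ 463.  -338.9  173. ] [ 0.4128  0.5729 -0.4135  0.5748] [-0.002  0.004 -0.006  0.003 -0.001 -0.003 -0.003]
1.85 [ 463.1 -338.6  172.8] [ 0.4128  0.5731 -0.4133  0.5748] [-0.006  0.008 -0.004  0.005 -0.001 -0.003 -0.002]
1.9 [ 463.2 -338.3  172.5] [ 0.4127  0.5733 -0.4131  0.5747] [-0.006  0.006 -0.006  0.002  0.    -0.001 -0.002]
1.95 [ 463.3 -338.   172.3] [ 0.4127  0.5735 -0.413   0.5747] [-0.006  0.007 -0.003  0.001  0.    -0.001 -0.001]
2.0 [ 463.3 -337.8  172. ] [ 0.4126  0.5738 -0.4128  0.5746] [-0.005  0.007 -0.003  0.001  0.003 -0.002 -0.001]
```

```bash
cat > c.py <<'E'
# usage: c.py [a:tx,ty,tz,ax,ay,az ...] [x,y,z,yaw ...]; a: = log of a call's final row
import sys,json,os
from p import *
C=json.load(open('cmd.json')) if os.path.exists('cmd.json') else dict(p=[463.5,-337.3,171.3],yaw=-71.37)
p=np.array(C['p']);yaw=C['yaw']
for a in sys.argv[1:]:
    v=np.array([float(k) for k in a.replace('a:','').split(',')])
    if a[0]=='a':
        R=down(yaw); p=p+R.apply(v[:3]*100); yaw=yaw-v[3]*60
    else:
        R=down(yaw); print("from cmd",v,"->",(R.inv().apply(v[:3]-p)/100).round(3).tolist(),"turn",round((yaw-v[3])/60,4))
json.dump(dict(p=p.tolist(),yaw=yaw),open('cmd.json','w'))
print("cmd",p.round(1),round(yaw,2)); plan()
E
python3 c.py 470,-331,46,-71
```

```text
from cmd [ 470. -331.   46.  -71.] -> [1.253, 0.082, -0.039] turn -0.0062
cmd [ 463.5 -337.3  171.3] -71.37
t 2.05 pos [ 463.4 -337.6  171.8] x [ 0.001 -0.001 -1.   ] jawyaw -71.4 q [ 0.78  0.41 -0.25  1.53  0.1   1.21 -0.73] F [-0.7  0.6 -1. ] w 85.5
```

>>> jog_arm:
  increments:
    - [[0.2,0.08,-0.04,-0.006,0,0,-1],[0.5,0.08,-0.04,-0.006,0,0,-1],[0.75,0.08,-0.04,-0.006,0,0,-1],[1,0.08,-0.04,-0.006,0,0,-1],[1,0.08,-0.04,-0.006,0,0,-1]]

```text
t: 2.55
position: [466.8, -329.2, 67.6]
eef_rot: [0.411, 0.579, -0.411, 0.573]
contact_force: [-0.4, 0.3, -0.2]
gripper_width: 85.4
```

>>> jog_arm:
  increments:
    - [[0.12,0,0,0,0,0,-1],[0.25,0,0,0,0,0,-1],[0.25,0,0,0,0,0,-1],[0.25,0,0,0,0,0,-1],[0.25,0,0,0,0,0,-1]]

```text
t: 3.05
position: [470.4, -331.3, 47.0]
eef_rot: [0.411, 0.575, -0.411, 0.576]
contact_force: [-0.2, -1.1, 0.9]
gripper_width: 85.3
```

```bash
python3 c.py a:1,.08,-.04,-.006,0,0 a:.25,0,0,0,0,0; python3 - <<'E'
from h import *
for n,b in(("top",(330,160,430,260)),("scene",(90,80,190,180))):
    crop(n,eyes.capture(n),*b,4,f"g2{n}.png")
cv2.imwrite('pics/g2.png',np.hstack([cv2.imread('pics/g2top.png'),cv2.imread('pics/g2scene.png')]))
E
```

```text
cmd [ 469.8 -331.    46.3] -71.01
t 3.05 pos [ 470.4 -331.3   47. ] x [ 0.001 -0.001 -1.   ] jawyaw -71.01 q [ 0.75  0.54 -0.23  1.67  0.15  0.95 -0.78] F [-0.2 -1.1  0.9] w 85.3
```

View pics/g2.png

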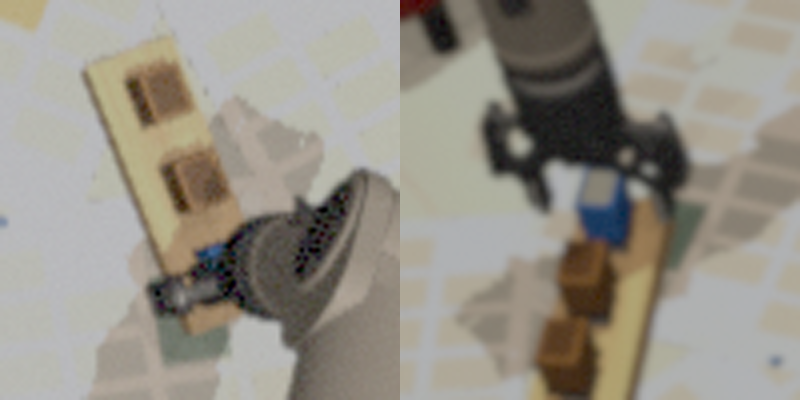

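>>> jog_arm:
  increments:
    - [[0,0,0,0,0,0,1],[0,0,0,0,0,0,1],[0,0,0,0,0,0,1],[0,0,0,0,0,0,1],[0,0,0,0,0,0,1],[0,0,0,0,0,0,1],[0,0,0,0,0,0,1],[0,0,0,0,0,0,1]]
  newtons: 50

```text
t: 3.95
position: [470.0, -331.1, 46.5]
eef_rot: [0.411, 0.576, -0.411, 0.576]
contact_force: [0.8, -0.4, 1.0]
gripper_width: 31.8
```

>>> jog_arm:
  increments:
    - [[-0.1,0,0,0,0,0,1],[-0.3,0,0,0,0,0,1],[-0.6,0,0,0,0,0,1],[-1,0,0,0,0,0,1],[-1,0,0,0,0,0,1]]

```text
t: 4.45
position: [473.9, -333.1, 153.0]
eef_rot: [0.411, 0.571, -0.41, 0.58]
contact_force: [1.4, -1.1, 0.1]
gripper_width: 31.3
```

```bash
python3 c.py a:-1,0,0,0,0,0;python3 - <<'E'
from h import *
for n,b in(("top",(330,160,430,260)),("scene",(90,80,190,180))):
    crop(n,eyes.capture(n),*b,4,f"g2{n}.png")
cv2.imwrite('pics/g3.png',np.hstack([cv2.imread('pics/g2top.png'),cv2.imread('pics/g2scene.png')]))
E
```

```text
cmd [ 469.8 -331.   146.3] -71.01
t 4.45 pos [ 473.9 -333.1  153. ] x [ 0.011 -0.007 -1.   ] jawyaw -71.0 q [ 0.76  0.43 -0.25  1.56  0.11  1.16 -0.75] F [ 1.4 -1.1  0.1] w 31.3
```

View pics/g3.png

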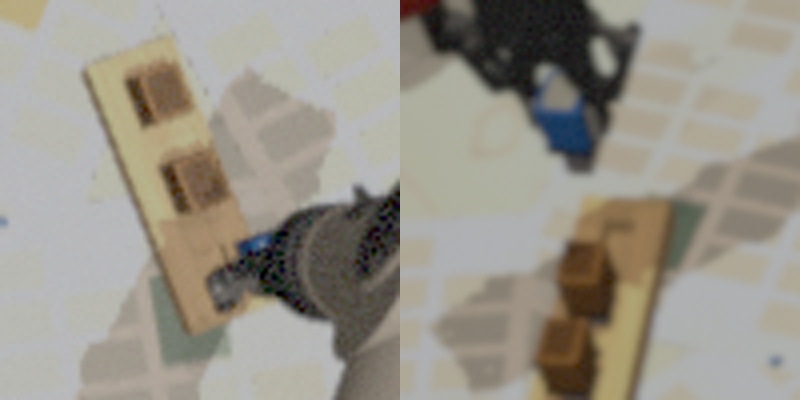

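```bash
cat > chain.py <<'E'
import json,sys
from p import *
C=json.load(open('cmd.json'));p=np.array(C['p']);yaw=C['yaw']
for a in sys.argv[1:]:
    v=np.array([float(k) for k in a.split(',')]); R=down(yaw)
    d=(R.inv().apply(v[:3]-p)/100).round(3); t=round((yaw-v[3])/60,3); print(d.tolist(),t)
    p=p+R.apply(d*100); yaw-=t*60
E
python3 chain.py 490,-250,165,-41 530,-170,165,-11 550,-80,165,10 560,15,165,22.2 570,110,165,22.2 574.2,198.5,165,22.2
```

```text
[-0.187, 0.454, -0.7] -0.5
[0.0, 0.866, -0.223] -0.5
[0.0, 0.922, 0.025] -0.35
[0.0, 0.918, 0.263] -0.204
[0.0, 0.842, 0.452] 0.0
[0.0, 0.803, 0.374] 0.0
```

>>> jog_arm:
  increments:
    - [[-0.1,0.11,-0.17,-0.12,0,0,1],[-0.187,0.22,-0.35,-0.25,0,0,1],[-0.187,0.33,-0.52,-0.38,0,0,1],[-0.187,0.454,-0.7,-0.5,0,0,1]]

```text
t: 4.95
position: [488.9, -249.1, 163.6]
eef_rot: [0.246, 0.664, -0.246, 0.662]
contact_force: [0.3, -1.0, -1.1]
gripper_width: 31.5
```

>>> jog_arm:
  increments:
    - [[0,0.22,-0.06,-0.12,0,0,1],[0,0.44,-0.12,-0.25,0,0,1],[0,0.66,-0.17,-0.38,0,0,1],[0,0.866,-0.223,-0.5,0,0,1]]

```text
t: 5.35
position: [529.0, -168.7, 163.3]
eef_rot: [0.066, 0.705, -0.065, 0.703]
contact_force: [-0.5, 0.1, -1.1]
gripper_width: 31.3
```

>>> jog_arm:
  increments:
    - [[0,0.22,0,-0.1,0,0,1],[0,0.44,0.01,-0.2,0,0,1],[0,0.66,0.02,-0.3,0,0,1],[0,0.922,0.025,-0.35,0,0,1]]

```text
t: 5.75
position: [548.7, -80.1, 163.1]
eef_rot: [-0.062, 0.706, 0.062, 0.703]
contact_force: [0.4, -0.1, -1.1]
gripper_width: 31.3
```

>>> jog_arm:
  increments:
    - [[0,0.22,0.06,-0.05,0,0,1],[0,0.44,0.13,-0.1,0,0,1],[0,0.66,0.2,-0.15,0,0,1],[0,0.918,0.263,-0.204,0,0,1]]

```text
t: 6.15
position: [559.3, 15.3, 163.8]
eef_rot: [-0.137, 0.695, 0.137, 0.693]
contact_force: [0.1, 0.7, -1.2]
gripper_width: 31.5
```

>>> jog_arm:
  increments:
    - [[0,0.2,0.11,0,0,0,1],[0,0.42,0.22,0,0,0,1],[0,0.63,0.33,0,0,0,1],[0,0.842,0.452,0,0,0,1]]

```text
t: 6.55
position: [569.0, 110.8, 163.8]
eef_rot: [-0.137, 0.695, 0.136, 0.693]
contact_force: [-1.1, -0.5, -1.4]
gripper_width: 31.4
```

>>> jog_arm:
  increments:
    - [[0,0.2,0.1,0,0,0,1],[0,0.42,0.2,0,0,0,1],[0,0.63,0.3,0,0,0,1],[0,0.803,0.374,0,0,0,1],[0,0.803,0.374,0,0,0,1],[0,0.803,0.374,0,0,0,1],[0,0.803,0.374,0,0,0,1]]

```text
t: 7.25
position: [574.4, 196.3, 164.3]
eef_rot: [-0.136, 0.694, 0.135, 0.694]
contact_force: [-0.1, 0.1, -1.3]
gripper_width: 31.3
```

```bash
python3 c.py a:-0.187,0.454,-0.7,-0.5 a:0.0,0.866,-0.223,-0.5 a:0.0,0.922,0.025,-0.35 a:0.0,0.918,0.263,-0.204 a:0.0,0.842,0.452,0 a:0.0,0.803,0.374,0;python3 - <<'E'
from h import *
for n,b in(("top",(150,120,300,270)),("scene",(220,130,370,280))):
    im=eyes.capture(n); cv2.imwrite(f"pics/raw4{n}.png",im[:,:,::-1]); crop(n,im,*b,4,f"g4{n}.png")
E
```

```text
cmd [574.2 198.5 165. ] 22.23
t 7.25 pos [574.4 196.3 164.3] x [-0.001 -0.002 -1.   ] jawyaw 22.12 q [ 0.09  0.56 -0.69  1.43  0.36  1.28 -0.24] F [-0.1  0.1 -1.3] w 31.3
```

View pics/g4scene.png

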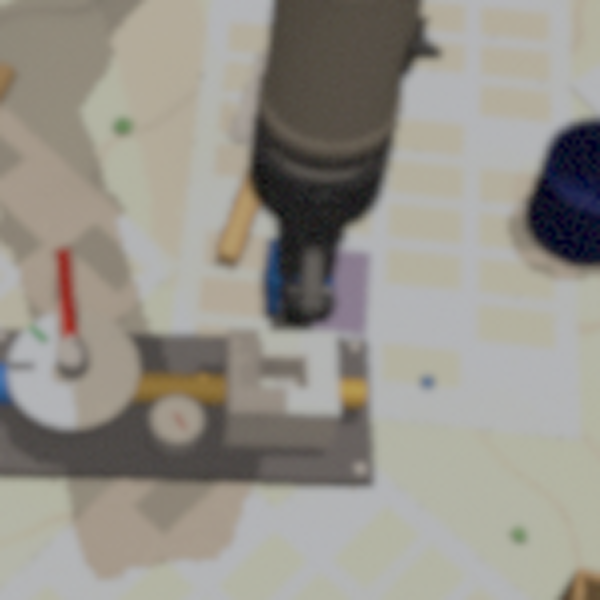

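View pics/g4top.png

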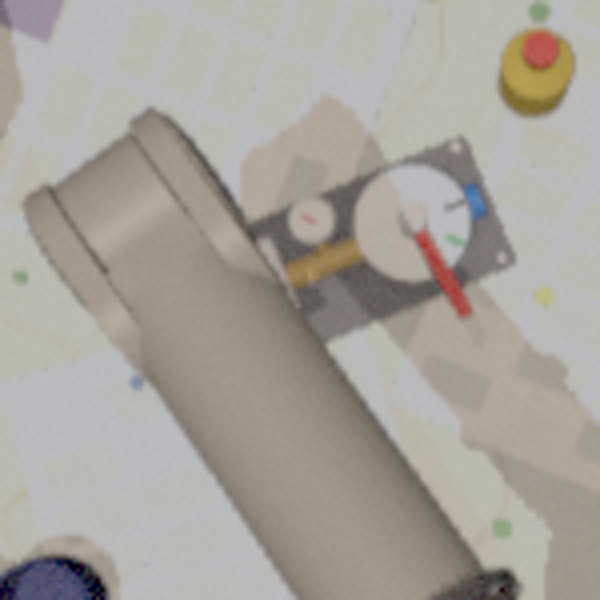

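```bash
python3 - <<'E'
from h import *
im=cv2.imread("pics/raw4scene.png")[:,:,::-1]
x0,y0=270,165;s=10
crop("s",im,x0,y0,x0+60,y0+60,s,"g5.png")
ux=np.array([np.cos(np.radians(22.2)),np.sin(np.radians(22.2)),0]);uy=np.array([-ux[1],ux[0],0])
o=np.array([574.2,198,165-32.3])
for lab,a,b,z in[("headbot L",16,-20,28),("headbot R",16,20,28),("headtop L",16,-20,74),("headtop R",16,20,74),("foot L",10,-14,0),("foot R",10,14,0)]:
    q=proj("scene",o+a*ux+b*uy+[0,0,z]); print(lab,((q-[x0,y0]+.5)*s).round())
c=np.array([574.2,198.5,64])
for a in(-11,11):
    for b in(-15,15): q=proj("scene",c+a*ux+b*uy); print("hole",a,b,((q-[x0,y0]+.5)*s).round())
for a in(-31,31):
    for b in(-36,36): q=proj("scene",c+a*ux+b*uy); print("block",a,b,((q-[x0,y0]+.5)*s).round())
E
```

```text
headbot L [157. 456.]
headbot R [322. 460.]
headtop L [171. 361.]
headtop R [342. 365.]
foot L [173. 490.]
foot R [285. 493.]
hole -11 -15 [151. 544.]
hole -11 15 [263. 547.]
hole 11 -15 [152. 618.]
hole 11 15 [265. 621.]
block -31 -36 [ 72. 476.]
block -31 36 [339. 484.]
block 31 -36 [ 72. 684.]
block 31 36 [347. 692.]
```

View pics/g5.png

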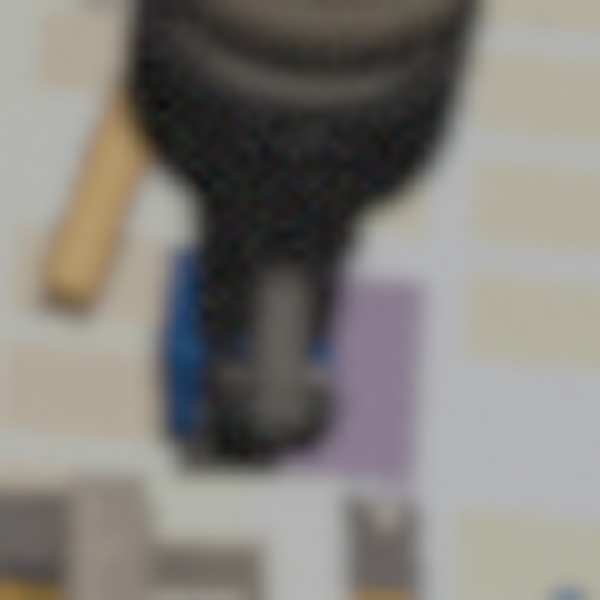

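```bash
python3 - <<'E'
from h import *
for u,v in[(430,320),(602,323),(482,236),(549,236)]:
    print(ray("scene",205+u/6-.4,180+v/6-.4,64).round(1))
ux=np.array([np.cos(np.radians(22.2)),np.sin(np.radians(22.2)),0]);uy=np.array([-ux[1],ux[0],0])
c=np.array([574.2,198.5,64])
for a,b in((31,-36),(31,36),(-11,-15),(-11,15)): print((c+a*ux+b*uy).round(1))
im=cv2.imread("pics/scene0.png")[:,:,::-1]; crop("s",im,262,200,322,250,10,"g6.png")
for a,b in((31,-36),(31,36),(-31,-36),(-31,36),(-11,-15),(-11,15)): print(((proj("scene",c+a*ux+b*uy)-[262,200]+.5)*10).round())
E
```

```text
[617.2 175.9  64. ]
[587.9 245.   64. ]
[569.4 181.4  64. ]
[557.2 208.7  64. ]
[616.5 176.9  64. ]
[589.3 243.5  64. ]
[569.7 180.5  64. ]
[558.3 208.2  64. ]
[152. 334.]
[427. 342.]
[152. 126.]
[419. 134.]
[231. 194.]
[343. 197.]
```

View pics/g6.png

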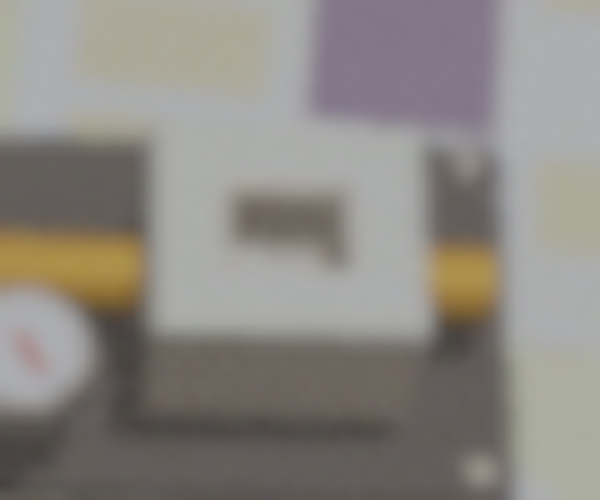

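>>> jog_arm:
  increments:
    - [[0.2,0,0,0,0,0,1],[0.4,0,0,0,0,0,1],[0.6,0,0,0,0,0,1],[0.6,0,0,0,0,0,1],[0.6,0,0,0,0,0,1],[0.6,0,0,0,0,0,1],[0.6,0,0,0,0,0,1],[0.6,0,0,0,0,0,1],[0.6,0,0,0,0,0,1],[0.6,0,0,0,0,0,1]]

```text
t: 8.35
position: [574.4, 198.6, 105.3]
eef_rot: [-0.136, 0.694, 0.136, 0.694]
contact_force: [-0.1, 0.2, -1.8]
gripper_width: 31.4
```

```bash
python3 c.py a:.6,0,0,0;python3 - <<'E'
from h import *
im=eyes.capture("scene"); cv2.imwrite(f"pics/raw7.png",im[:,:,::-1]); crop("s",im,262,190,322,250,10,"g7.png")
ux=np.array([np.cos(np.radians(22.2)),np.sin(np.radians(22.2)),0]);uy=np.array([-ux[1],ux[0],0])
o=np.array([574.2,198.5,105-32.3])
for lab,a,b,z in[("headbot L",16,-20,28),("headbot R",16,20,28),("headtop L",16,-20,74),("headtop R",16,20,74),("foot L",10,-14,0),("foot R",10,14,0)]:
    q=proj("scene",o+a*ux+b*uy+[0,0,z]); print(lab,((q-[262,190]+.5)*10).round())
E
```

```text
cmd [574.2 198.5 105. ] 22.23
t 8.35 pos [574.4 198.6 105.3] x [ 0.  0. -1.] jawyaw 22.23 q [ 0.07  0.61 -0.67  1.5   0.4   1.16 -0.27] F [-0.1  0.2 -1.8] w 31.4
headbot L [222. 320.]
headbot R [379. 324.]
headtop L [235. 234.]
headtop R [398. 239.]
foot L [238. 349.]
foot R [344. 352.]
```

View pics/g7.png

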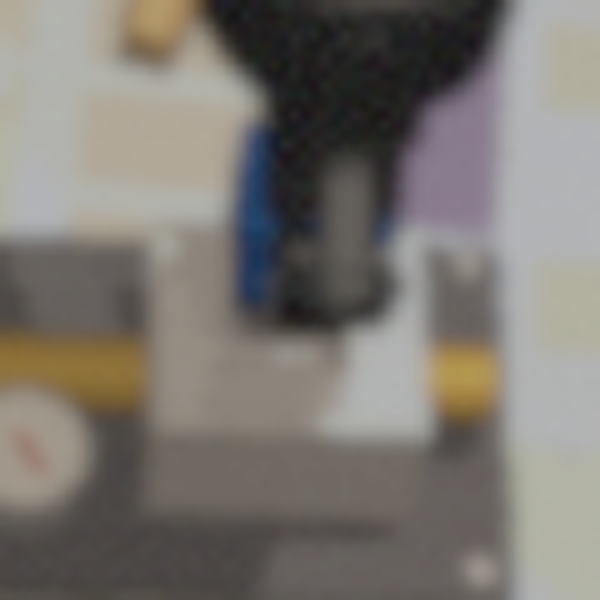

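```bash
python3 - <<'E'
from h import *
im=cv2.imread("pics/raw7.png")[:,:,::-1].astype(int)
x0,y0=262,190
B=im[...,2]-im[...,0]
for y in range(203,223):
    print(y," ".join(f"{k:3d}" for k in B[y,282:304]))
ux=np.array([np.cos(np.radians(22.2)),np.sin(np.radians(22.2)),0]);uy=np.array([-ux[1],ux[0],0])
o=np.array([574.2,198.5,105-32.3])
for a in(-16,16):
  for b in(-20,20):
    for z in(28,74): print(a,b,z,proj("scene",o+a*ux+b*uy+[0,0,z]).round(1))
E
```

```text
203 -33 -33 -30 -17   4  21  15   5   0   1   0  -1   0   0  -1   1  -2   0   0  -1   0   1
204 -34 -32 -28 -13  12  28  20   5   2   0  -1   0  -1   0  -1  -1  -1  -1   0   0   1   3
205 -34 -33 -25  -9  16  31  19   5   0  -1  -1   0  -2  -1  -1  -2  -1  -1  -1   0   2   4
206 -33 -32 -24  -4  22  32  20   4   0   1   0  -2  -1  -2  -3  -3  -3  -1  -1   0   3   6
207 -32 -30 -22  -2  25  35  19   4   0   1  -1  -2  -2  -3  -5  -5  -3  -3   0   1   3   5
208 -26 -25 -19   1  27  34  18   4   0   0   1  -2  -3  -5  -5  -6  -5  -1  -2   1   3   5
209 -14 -15 -10   5  29  35  19   4   0   1  -2  -2  -3  -6  -6  -5  -6  -3   0   1   3   5
210  -7  -7  -3  10  31  36  21   7   1   0  -1  -1  -3  -6  -6  -6  -5  -2   1   2   4   5
211  -8  -8  -1  11  33  39  27  13   2   0   2   1  -2  -6  -7  -6  -5   1   7   7   5   5
212 -12 -11  -5   9  31  40  32  19   5   2   4   5   0  -5  -6  -7  -4   5  15  12   7   5
213 -16 -15  -9   5  26  33  28  14   3   0   1   1  -2  -6  -6  -7  -4   8  17  12   5   3
214 -17 -17 -11   2  22  28  21   9   0  -2  -2  -2  -4  -5  -6  -5  -4   3   8   5   2 
[... 229 characters left out ...]
-2  -1  -2  -2  -5  -5  -5  -4  -3  -2  -1   0  -1
218 -18 -17 -11   4  23  25  16   5   0   1   0  -2  -2  -4  -5  -5  -5  -2  -1  -1  -1  -1
219 -18 -16 -12   2  18  21  13   4   1   0  -1   0  -2  -4  -5  -4  -3  -2   0   0   1  -1
220 -19 -17 -13  -3   6   8   5   1   0   0   1  -1  -2  -2  -3  -3  -2  -1   0   0   1   0
221 -18 -17 -13  -8  -2  -2  -2  -2  -1  -2  -1  -2  -1  -2  -2  -2  -1  -1  -1  -1   0  -1
222 -19 -18 -15 -11  -7  -6  -5  -4  -5  -3  -2  -1  -4  -2  -4  -3  -1  -1   1   0  -1  -1
-16 -20 28 [283.6 210.6]
-16 -20 74 [284.9 201.7]
-16 20 28 [299. 211.]
-16 20 74 [300.8 202.1]
16 -20 28 [283.7 221.5]
16 -20 74 [285.  212.9]
16 20 28 [299.4 221.9]
16 20 74 [301.3 213.4]
```

>>> jog_arm:
  increments:
    - [[0.04,0,0,0,0,0,1],[0.08,0,0,0,0,0,1],[0.1,0,0,0,0,0,1],[0.12,0,0,0,0,0,1],[0.12,0,0,0,0,0,1],[0.12,0,0,0,0,0,1],[0.12,0,0,0,0,0,1]]

```text
t: 9.1
position: [574.4, 198.6, 93.1]
eef_rot: [-0.136, 0.694, 0.136, 0.694]
contact_force: [0.5, -0.0, -1.2]
gripper_width: 31.3
```

```bash
python3 c.py a:.12,0,0,0
```

```text
cmd [574.2 198.5  93. ] 22.23
t 9.1 pos [574.4 198.6  93.1] x [ 0.  0. -1.] jawyaw 22.23 q [ 0.07  0.63 -0.66  1.52  0.41  1.14 -0.28] F [ 0.5 -0.  -1.2] w 31.3
```

3 mm below the mouth with no contact force; continue gently.

>>> jog_arm:
  increments:
    - [[0.03,0,0,0,0,0,1],[0.06,0,0,0,0,0,1],[0.09,0,0,0,0,0,1],[0.1,0,0,0,0,0,1],[0.1,0,0,0,0,0,1],[0.1,0,0,0,0,0,1]]

```text
t: 9.7
position: [574.3, 198.4, 82.9]
eef_rot: [-0.136, 0.694, 0.136, 0.694]
contact_force: [0.3, -0.6, -1.4]
gripper_width: 31.1
```

```bash
python3 c.py a:.1,0,0,0
```

```text
cmd [574.2 198.5  83. ] 22.23
t 9.7 pos [574.3 198.4  82.9] x [-0. -0. -1.] jawyaw 22.23 q [ 0.07  0.64 -0.66  1.53  0.41  1.12 -0.29] F [ 0.3 -0.6 -1.4] w 31.1
```

Sliding in freely.

>>> jog_arm:
  increments:
    - [[0.03,0,0,0,0,0,1],[0.06,0,0,0,0,0,1],[0.09,0,0,0,0,0,1],[0.12,0,0,0,0,0,1],[0.13,0,0,0,0,0,1],[0.13,0,0,0,0,0,1],[0.13,0,0,0,0,0,1]]

```text
t: 10.4
position: [574.2, 198.3, 69.8]
eef_rot: [-0.136, 0.694, 0.136, 0.694]
contact_force: [0.3, -1.3, -1.3]
gripper_width: 31.7
```

```bash
python3 c.py a:.13,0,0,0
```

```text
cmd [574.2 198.5  70. ] 22.23
t 10.4 pos [574.2 198.3  69.8] x [-0. -0. -1.] jawyaw 22.23 q [ 0.07  0.65 -0.65  1.54  0.42  1.1  -0.29] F [ 0.3 -1.3 -1.3] w 31.7
```

>>> jog_arm:
  increments:
    - [[0.01,0,0,0,0,0,1],[0.02,0,0,0,0,0,1],[0.025,0,0,0,0,0,1],[0.03,0,0,0,0,0,1],[0.03,0,0,0,0,0,1]]

```text
t: 10.9
position: [574.6, 198.5, 68.5]
eef_rot: [-0.136, 0.694, 0.136, 0.694]
contact_force: [-1.9, -2.1, 6.1]
gripper_width: 31.4
```

```bash
python3 c.py a:.03,0,0,0
```

```text
cmd [574.2 198.5  67. ] 22.23
t 10.9 pos [574.6 198.5  68.5] x [ 0.001 -0.    -1.   ] jawyaw 22.22 q [ 0.07  0.65 -0.65  1.54  0.43  1.09 -0.29] F [-1.9 -2.1  6.1] w 31.4
```

>>> jog_arm:
  increments:
    - [[0.01,0,0,0,0,0,1],[0.01,0,0,0,0,0,1],[0.01,0,0,0,0,0,1]]

```text
t: 11.2
position: [574.6, 198.5, 68.4]
eef_rot: [-0.137, 0.693, 0.136, 0.694]
contact_force: [-3.4, -3.1, 11.2]
gripper_width: 31.7
```

>>> jog_arm:
  increments:
    - [[-0.02,0,0,0,0,0,-1],[-0.02,0,0,0,0,0,-1],[-0.02,0,0,0,0,0,-1],[-0.02,0,0,0,0,0,-1],[-0.02,0,0,0,0,0,-1],[-0.02,0,0,0,0,0,-1],[-0.02,0,0,0,0,0,-1],[-0.02,0,0,0,0,0,-1]]

```text
t: 12.0
position: [574.3, 198.5, 67.9]
eef_rot: [-0.136, 0.694, 0.136, 0.694]
contact_force: [-0.5, 1.4, 0.5]
gripper_width: 85.3
```

>>> jog_arm:
  increments:
    - [[-0.1,0,0,0,0,0,-1],[-0.3,0,0,0,0,0,-1],[-0.6,0,0,0,0,0,-1],[-1,0,0,0,0,0,-1],[-1,0,0,0,0,0,-1]]

```text
t: 12.5
position: [577.8, 201.2, 175.4]
eef_rot: [-0.135, 0.689, 0.137, 0.698]
contact_force: [0.8, 2.0, 1.0]
gripper_width: 85.6
```

```bash
python3 c.py a:.01,0,0,0 a:-.02,0,0,0 a:-1,0,0,0;python3 - <<'E'
from h import *
im=eyes.capture("scene"); cv2.imwrite(f"pics/raw8.png",im[:,:,::-1]); crop("s",im,212,180,322,260,7,"g8.png")
ux=np.array([np.cos(np.radians(22.2)),np.sin(np.radians(22.2)),0]);uy=np.array([-ux[1],ux[0],0])
o=np.array([574.2,198.5,36])
for a in(-16,16):
  for b in(-20,20):
    for z in(28,74): print(a,b,z,((proj("scene",o+a*ux+b*uy+[0,0,z])-[212,180]+.5)*7).round())
E
```

```text
cmd [574.2 198.5 168. ] 22.23
t 12.5 pos [577.8 201.2 175.4] x [ 0.012  0.005 -1.   ] jawyaw 22.23 q [ 0.08  0.55 -0.69  1.41  0.36  1.29 -0.24] F [0.8 2.  1. ] w 85.6
-16 -20 28 [498. 264.]
-16 -20 74 [507. 205.]
-16 20 28 [603. 267.]
-16 20 74 [615. 208.]
16 -20 28 [499. 339.]
16 -20 74 [507. 282.]
16 20 28 [605. 342.]
16 20 74 [618. 285.]
```

View pics/g8.png

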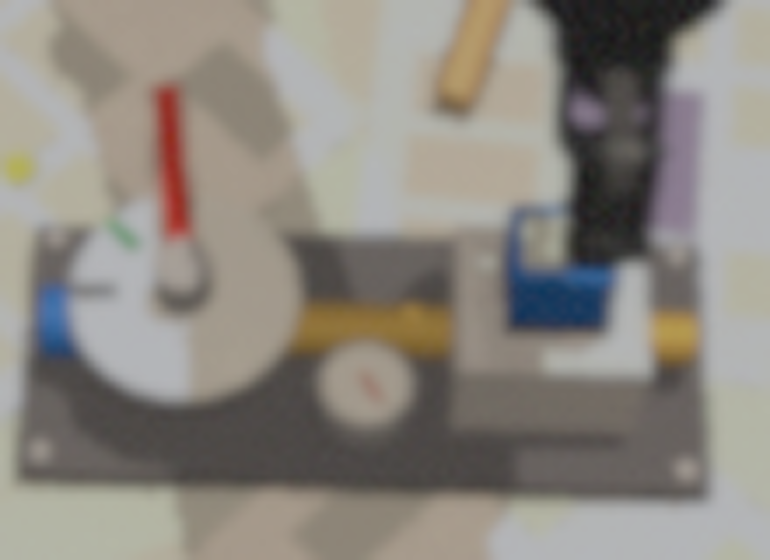

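```bash
python3 - <<'E'
from h import *
im=cv2.imread("pics/raw8.png")[:,:,::-1].astype(int)
for x in (287,289,291,293,296): print(x,[f"{y}:{im[y,x,0]},{im[y,x,1]},{im[y,x,2]}" for y in range(206,237)])
ux=np.array([np.cos(np.radians(22.2)),np.sin(np.radians(22.2)),0]);uy=np.array([-ux[1],ux[0],0])
c=np.array([574.2,198.5,64])
for a,b in((31,-36),(31,36),(-31,-36),(-31,36),(16,-20),(16,20)): print(a,b,proj("scene",c+a*ux+b*uy).round(1))
crop("s",im,270,195,320,245,12,"g9.png")
E
```

```text
287 ['206:127,115,96', '207:124,113,95', '208:109,100,89', '209:72,71,73', '210:51,55,62', '211:66,67,64', '212:82,82,73', '213:83,84,73', '214:73,72,64', '215:67,65,59', '216:64,61,57', '217:55,55,56', '218:34,40,54', '219:15,26,51', '220:5,18,42', '221:2,13,35', '222:4,14,36', '223:2,12,33', '224:2,12,33', '225:5,13,30', '226:13,15,24', '227:39,35,32', '228:66,58,51', '229:78,69,60', '230:79,70,61', '231:77,68,60', '232:75,67,58', '233:63,56,48', '234:53,48,42', '235:51,46,39', '236:50,45,39']
289 ['206:128,127,114', '207:123,123,113', '208:110,111,106', '209:75,81,88', '210:55,62,70', '211:69,68,63', '212:80,77,63', '213:82,79,63', '214:85,81,65', '215:88,84,68', '216:82,79,64', '217:67,65,58', '218:42,46,57', '219:17,28,51', '220:5,18,42', '221:1,13,35', '222:2,13,34', '223:3,14,34', '224:4,14,34', '225:4,13,31', '226:13,16,27', '227:38,35,34', '228:66,59,52', '229:84,76,67', '230:92,87,76', '231:96,91,80', '232:89,85,74', '233:72,66,58', '234:56,51,44', '235:51,45,40', '236:52,45,39']
291 ['206:121,123,112', '207:116,118,109', '208:98,102,99', '209:72,80,90', '210:65,74,83', '21
[... 816 characters left out ...]
 '231:120,121,113', '232:112,113,105', '233:86,84,78', '234:60,55,50', '235:52,47,40', '236:51,45,39']
296 ['206:5,4,4', '207:5,6,5', '208:5,5,4', '209:5,6,5', '210:8,7,7', '211:5,5,5', '212:6,6,6', '213:9,8,8', '214:11,10,9', '215:9,8,9', '216:8,8,9', '217:7,10,17', '218:9,23,52', '219:10,34,78', '220:9,29,68', '221:3,18,46', '222:3,15,38', '223:2,13,36', '224:3,14,36', '225:5,15,34', '226:14,17,29', '227:43,40,39', '228:80,74,68', '229:105,102,96', '230:120,120,116', '231:124,126,120', '232:115,117,111', '233:91,91,85', '234:65,61,55', '235:54,48,42', '236:51,45,39']
31 -36 [276.7 232.9]
31 36 [304.2 233.7]
-31 -36 [276.7 212.1]
-31 36 [303.4 212.9]
16 -20 [282.8 227.9]
16 20 [298.  228.3]
```

View pics/g9.png

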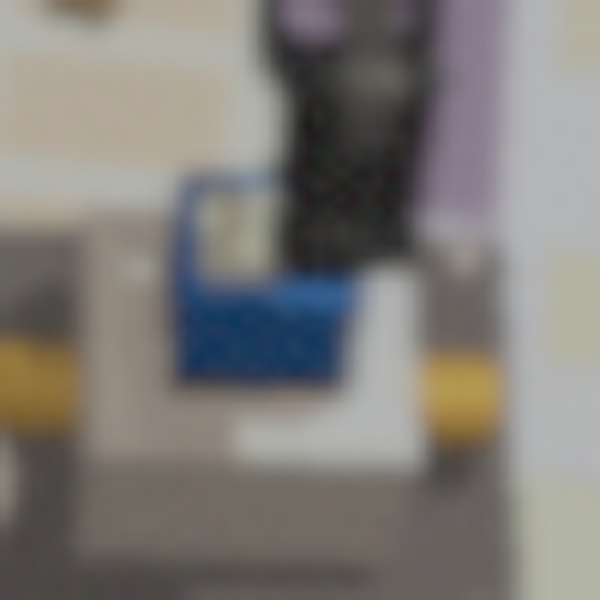

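```bash
python3 chain.py 574,140,168,-15 574.8,80,168,-45 574.8,39.3,120,-60.8 574.8,39.3,64,-60.8
```

```text
[0.0, -0.541, -0.223] 0.62
[0.0, -0.578, 0.162] 0.5
[0.48, -0.287, 0.288] 0.264
[0.56, -0.001, -0.0] -0.0
```

>>> jog_arm:
  increments:
    - [[0,-0.1,-0.05,0.12,0,0,0],[0,-0.25,-0.1,0.26,0,0,0],[0,-0.4,-0.15,0.4,0,0,0],[0,-0.541,-0.223,0.54,0,0,0],[0,-0.541,-0.223,0.62,0,0,0]]

```text
t: 13.05
position: [573.9, 135.8, 166.9]
eef_rot: [0.094, 0.701, -0.097, 0.7]
contact_force: [0.7, 0.6, -0.2]
gripper_width: 42.8
```

>>> jog_arm:
  increments:
    - [[0,-0.15,0.04,0.13,0,0,0],[0,-0.3,0.08,0.26,0,0,0],[0,-0.45,0.12,0.4,0,0,0],[0,-0.578,0.162,0.5,0,0,0]]

```text
t: 13.45
position: [574.0, 78.7, 167.1]
eef_rot: [0.272, 0.653, -0.273, 0.652]
contact_force: [0.1, -0.0, -0.2]
gripper_width: 42.5
```

>>> jog_arm:
  increments:
    - [[0.1,-0.15,0.15,0.13,0,0,0],[0.25,-0.287,0.288,0.264,0,0,0],[0.48,-0.287,0.288,0.264,0,0,0],[0.48,-0.287,0.288,0.264,0,0,0],[0.48,-0.287,0.288,0.264,0,0,0],[0.48,-0.287,0.288,0.264,0,0,0],[0.48,-0.287,0.288,0.264,0,0,0]]

```text
t: 14.15
position: [575.7, 40.3, 121.2]
eef_rot: [0.358, 0.61, -0.357, 0.611]
contact_force: [0.2, -0.3, -0.5]
gripper_width: 42.9
```

```bash
python3 c.py a:0.0,-0.541,-0.223,0.62 a:0.0,-0.578,0.162,0.5 a:0.48,-0.287,0.288,0.264 574.8,39.3,64,-60.8;python3 - <<'E'
from h import *
im=eyes.capture("scene"); cv2.imwrite(f"pics/raw10.png",im[:,:,::-1]); crop("s",im,212,170,322,250,7,"g10.png")
E
```

```text
from cmd [574.8  39.3  64.  -60.8] -> [0.56, -0.001, -0.0] turn -0.0002
cmd [574.9  39.3 120. ] -60.81
t 14.15 pos [575.7  40.3 121.2] x [ 0.002  0.001 -1.   ] jawyaw -60.73 q [ 0.16  0.47 -0.36  1.59  0.18  1.11 -1.3 ] F [ 0.2 -0.3 -0.5] w 42.9
```

View pics/g10.png

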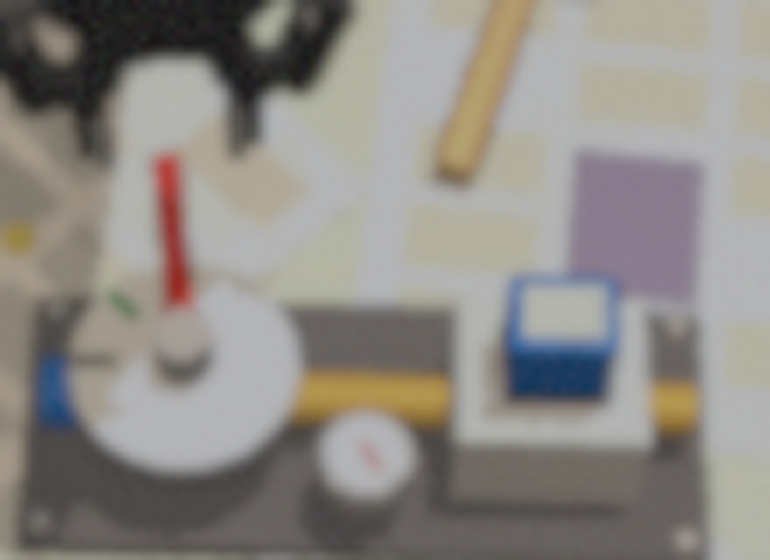

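>>> jog_arm:
  increments:
    - [[0.15,0,0,0,0,0,0],[0.3,0,0,0,0,0,0],[0.45,0,0,0,0,0,0],[0.56,0,0,0,0,0,0],[0.56,0,0,0,0,0,0],[0.56,0,0,0,0,0,0],[0.56,0,0,0,0,0,0]]

```text
t: 14.9
position: [575.8, 39.5, 65.0]
eef_rot: [0.358, 0.609, -0.357, 0.61]
contact_force: [0.6, 0.6, -0.6]
gripper_width: 42.6
```

```bash
python3 c.py a:.56,0,0,0;python3 - <<'E'
from h import *
im=eyes.capture("scene"); crop("s",im,212,170,322,250,7,"g11.png")
E
```

```text
cmd [574.9  39.3  64. ] -60.81
t 14.9 pos [575.8  39.5  65. ] x [ 0.002  0.    -1.   ] jawyaw -60.8 q [ 0.15  0.53 -0.34  1.65  0.2   0.99 -1.32] F [ 0.6  0.6 -0.6] w 42.6
```

View pics/g11.png

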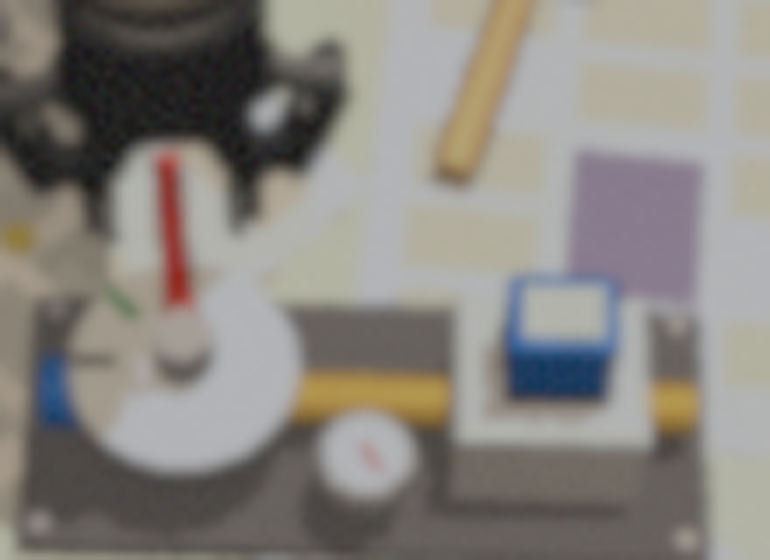

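>>> jog_arm:
  increments:
    - [[0,0,0,0,0,0,1],[0,0,0,0,0,0,1],[0,0,0,0,0,0,1],[0,0,0,0,0,0,1],[0,0,0,0,0,0,1],[0,0,0,0,0,0,1]]
  newtons: 25

```text
t: 15.55
position: [575.2, 39.2, 64.4]
eef_rot: [0.358, 0.61, -0.358, 0.61]
contact_force: [-0.2, -0.8, 3.8]
gripper_width: 11.5
```

>>> jog_arm:
  increments:
    - [[0,0.001,0.033,-0.052,0,0,1],[0,0.004,0.066,-0.105,0,0,1],[0,0.015,0.132,-0.211,0,0,1],[0,0.033,0.195,-0.317,0,0,1],[0,0.058,0.256,-0.422,0,0,1],[0,0.09,0.315,-0.528,0,0,1],[0,0.11,0.344,-0.58,0,0,1],[0,0.127,0.369,-0.633,0,0,1],[0,0.127,0.369,-0.633,0,0,1],[0,0.127,0.369,-0.633,0,0,1],[0,0.127,0.369,-0.633,0,0,1],[0,0.127,0.369,-0.633,0,0,1]]

```text
t: 16.75
position: [604.4, 13.1, 64.5]
eef_rot: [0.14, 0.693, -0.14, 0.694]
contact_force: [-0.4, -1.7, 4.1]
gripper_width: 11.5
```

```bash
python3 c.py a:0,.127,.369,-.633;python3 - <<'E'
from h import *
im=eyes.capture("scene"); crop("s",im,212,170,322,250,7,"g12.png")
E
```

```text
cmd [603.9  13.3  64. ] -22.83
t 16.75 pos [604.4  13.1  64.5] x [ 0.001 -0.    -1.   ] jawyaw -22.85 q [ 0.27  0.61 -0.48  1.56  0.31  1.05 -0.69] F [-0.4 -1.7  4.1] w 11.5
```

View pics/g12.png

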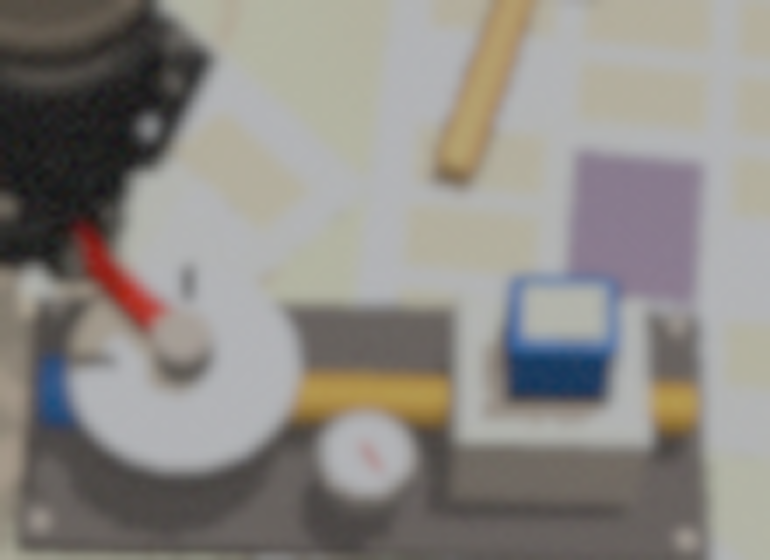

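Lever turned, covering the green mark. Release, lift straight up, and back off for a clear view.

>>> jog_arm:
  increments:
    - [[0,0,0,0,0,0,0],[0,0,0,0,0,0,0],[0,0,0,0,0,0,0],[0,0,0,0,0,0,0],[0,0,0,0,0,0,0]]

```text
t: 17.3
position: [603.8, 13.3, 63.7]
eef_rot: [0.14, 0.693, -0.14, 0.693]
contact_force: [-0.9, 0.4, 0.1]
gripper_width: 42.7
```

>>> jog_arm:
  increments:
    - [[-0.15,0,0,0,0,0,0],[-0.4,0,0,0,0,0,0],[-0.7,0,0,0,0,0,0],[-1,0,0,0,0,0,0],[-1,0,0,0,0,0,0]]

```text
t: 17.8
position: [607.7, 14.3, 170.6]
eef_rot: [0.141, 0.689, -0.139, 0.697]
contact_force: [-0.3, 0.4, 0.5]
gripper_width: 42.8
```

>>> jog_arm:
  increments:
    - [[0,-0.3,0,0,0,0,0],[0,-0.6,0,0,0,0,0],[0,-1,0,0,0,0,0],[0,-1,0,0,0,0,0]]

```text
t: 18.2
position: [563.0, -87.6, 163.9]
eef_rot: [0.141, 0.693, -0.146, 0.692]
contact_force: [0.4, -1.0, -1.0]
gripper_width: 42.8
```

```bash
python3 c.py a:-1,0,0,0 a:0,-1,0,0; python3 chain.py 480,-100,164,-22.8
```

```text
cmd [565.1 -78.9 164. ] -22.83
t 18.2 pos [563.  -87.6 163.9] x [-0.003 -0.007 -1.   ] jawyaw -23.45 q [ 0.48  0.44 -0.5   1.55  0.23  1.21 -0.47] F [ 0.4 -1.  -1. ] w 42.8
[0.0, -0.525, -0.703] -0.001
```

>>> jog_arm:
  increments:
    - [[0,-0.3,-0.3,0,0,0,0],[0,-0.5,-0.7,0,0,0,0],[0,-0.8,-0.9,0,0,0,0],[0,-0.8,-0.9,0,0,0,0]]

```text
t: 18.6
position: [446.6, -120.9, 163.8]
eef_rot: [0.14, 0.694, -0.144, 0.691]
contact_force: [-0.4, -0.3, 0.4]
gripper_width: 43.0
```

```bash
python3 c.py a:0,-.8,-.9,0; python3 - <<'E'
from h import *
for n,b in(("top",(180,140,290,220)),("scene",(205,180,325,260))):
    im=eyes.capture(n); cv2.imwrite(f"pics/raw13{n}.png",im[:,:,::-1]); crop(n,im,*b,6,f"g13{n}.png")
S=6
for n in("top","scene"):
    im=cv2.imread(f"pics/raw13{n}.png")[:,:,::-1]
    u=cv2.resize(im,None,fx=S,fy=S,interpolation=cv2.INTER_CUBIC).astype(int);R,G,B=u[...,0],u[...,1],u[...,2]
    def comp(m,box):
        k=np.zeros(m.shape,bool);x0,y0,x1,y1=[S*q for q in box];k[y0:y1,x0:x1]=m[y0:y1,x0:x1]
        _,l,st,_=cv2.connectedComponentsWithStats(k.astype(np.uint8));i=1+np.argmax(st[1:,4])
        c=max(cv2.findContours((l==i).astype(np.uint8),0,cv2.CHAIN_APPROX_NONE)[0],key=len)[:,0,:]; return c
    def w(c,z): return np.array([ray(n,(a+.5)/S-.5,(b+.5)/S-.5,z)[:2] for a,b in c]).astype(np.float32)
    b=(230,150,290,215) if n=="top" else (205,180,250,250)
    c=comp((R-G>40)&(R-B>40),b); print(n,"lever",cv2.minAreaRect(w(c,81)))
    b=(190,165,235,212) if n=="top" else (278,198,305,240)
    c=comp((B-R>12),b); print(n,"blue@110",cv2.minAreaRect(w(c,110)))
E
```

```text
cmd [ 451.1 -117.7  164. ] -22.83
t 18.6 pos [ 446.6 -120.9  163.8] x [-0.005 -0.004 -1.   ] jawyaw -23.16 q [ 0.66  0.23 -0.51  1.83  0.13  1.12 -0.3 ] F [-0.4 -0.3  0.4] w 43.0
top lever ((609.114990234375, 25.576431274414062), (72.73102569580078, 14.336840629577637), 67.12275695800781)
top blue@110 ((573.536865234375, 198.80426025390625), (37.32334899902344, 43.82876205444336), 21.982559204101562)
scene lever ((609.3016967773438, 24.925457000732422), (71.45647430419922, 13.872220039367676), 66.76964569091797)
scene blue@110 ((580.122802734375, 202.17654418945312), (53.31898498535156, 45.055572509765625), 21.64507484436035)
```

View pics/g13top.png

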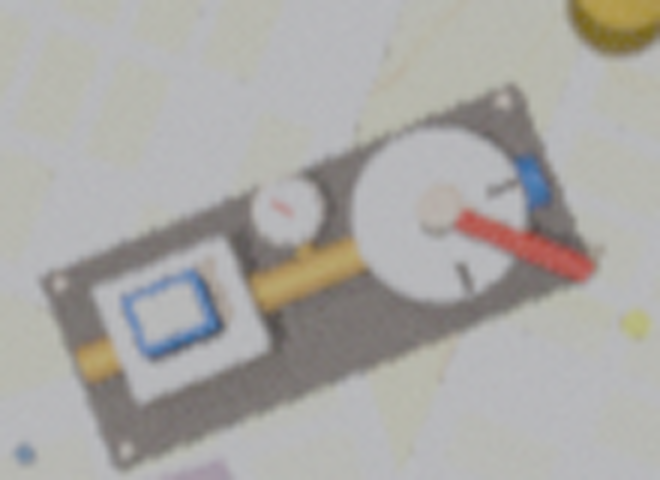

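View pics/g13scene.png

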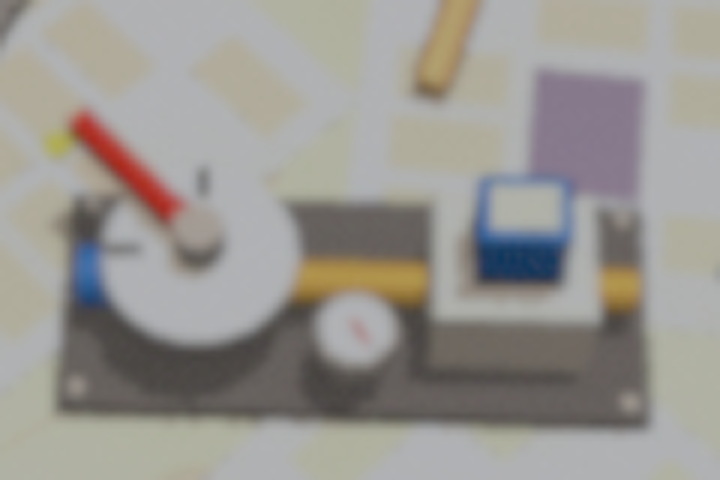

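```bash
python3 - <<'E'
from h import *
S=6;pc={}
for n,box in(("top",(198,183,218,202)),("scene",(282,207,303,224))):
    im=cv2.imread(f"pics/raw13{n}.png")[:,:,::-1]
    x0,y0,x1,y1=box
    u=cv2.resize(im[y0:y1,x0:x1],None,fx=S,fy=S,interpolation=cv2.INTER_CUBIC).astype(int)
    m=(u[...,0]>75); k,l,st,ce=cv2.connectedComponentsWithStats(m.astype(np.uint8))
    for j in range(1,k):
        s=st[j]
        if s[4]>200: print(n,s,ce[j]/S+[x0,y0])
    h,w=m.shape
    j=l[h//2,w//2] or max(range(1,k),key=lambda q:st[q,4] if min(st[q,0],st[q,1])>0 and st[q,0]+st[q,2]<w and st[q,1]+st[q,3]<h else 0)
    pc[n]=(ce[j]+.5)/S-.5+[x0,y0]
for z in(105,108,110,112,115,120): print(z,ray("top",*pc["top"],z)[:2].round(1),ray("scene",*pc["scene"],z)[:2].round(1))
E
```

```text
top [   0    0  120  114 6927] [207.58892739 192.96730186]
top [  24   23   73   64 3102] [207.918977   191.96555985]
scene [   0    0   74   91 1882] [285.71439957 210.68083599]
scene [  28   20   73   49 3283] [292.59615189 214.39704539]
scene [ 107   26   19   76 1139] [301.62232953 218.11311092]
105 [574.6 199.9] [569.6 198.4]
108 [574.3 199.6] [571.3 198.8]
110 [574.2 199.4] [572.3 199. ]
112 [574.  199.1] [573.4 199.2]
115 [573.7 198.8] [575.1 199.6]
120 [573.3 198.2] [577.8 200.2]
```

```bash
python3 chain.py 480,-20,164,-22.8 520,70,164,-8 560,150,164,7 574.2,198.8,164,22.2 574.2,198.8,116,22.2
```

```text
[0.0, 1.012, -0.113] -0.001
[-0.0, 0.985, 0.02] -0.246
[0.0, 0.848, 0.285] -0.25
[0.0, 0.467, 0.2] -0.254
[0.48, -0.0, 0.0] 0.0
```

>>> jog_arm:
  increments:
    - [[0,0.3,-0.03,0,0,0,1],[0,0.6,-0.06,0,0,0,1],[0,0.8,-0.1,0,0,0,1],[0,1,-0.11,0,0,0,1]]

```text
t: 19.1
position: [481.3, -18.1, 164.5]
eef_rot: [0.139, 0.693, -0.138, 0.694]
contact_force: [0.7, -0.6, 0.3]
gripper_width: 0.1
```

>>> jog_arm:
  increments:
    - [[0,0.3,0,-0.08,0,0,1],[0,0.6,0,-0.16,0,0,1],[0,0.8,0,-0.24,0,0,1],[0,1,0.02,-0.25,0,0,1]]

```text
t: 19.5
position: [521.7, 73.7, 164.4]
eef_rot: [0.047, 0.705, -0.046, 0.706]
contact_force: [0.5, -0.9, 0.4]
gripper_width: 0.3
```

>>> jog_arm:
  increments:
    - [[0,0.3,0.1,-0.08,0,0,1],[0,0.6,0.2,-0.16,0,0,1],[0,0.84,0.28,-0.25,0,0,1]]

```text
t: 19.8
position: [560.9, 153.7, 164.3]
eef_rot: [-0.045, 0.705, 0.048, 0.706]
contact_force: [-0.1, 0.1, 0.3]
gripper_width: -0.0
```

```bash
python3 c.py a:0,1,-.11,0 a:0,1,.02,-.25 a:0,.84,.28,-.25;  python3 chain.py  574.2,198.8,164,22.2 574.2,198.8,116,22.2
```

```text
cmd [559.6 149.5 164. ] 7.17
t 19.8 pos [560.9 153.7 164.3] x [ 0.001  0.003 -1.   ] jawyaw 7.52 q [ 0.18  0.51 -0.7   1.51  0.33  1.24 -0.43] F [-0.1  0.1  0.3] w -0.0
[0.0, 0.471, 0.206] -0.251
[0.48, -0.0, -0.0] 0.0
```

>>> jog_arm:
  increments:
    - [[0,0.3,0.1,-0.12,0,0,1],[0,0.47,0.2,-0.25,0,0,1],[0,0.47,0.2,-0.25,0,0,1],[0.2,0.47,0.2,-0.25,0,0,1],[0.4,0.47,0.2,-0.25,0,0,1],[0.48,0.47,0.2,-0.25,0,0,1],[0.48,0.47,0.2,-0.25,0,0,1],[0.48,0.47,0.2,-0.25,0,0,1],[0.48,0.47,0.2,-0.25,0,0,1]]

```text
t: 20.7
position: [574.5, 199.1, 117.3]
eef_rot: [-0.136, 0.693, 0.136, 0.695]
contact_force: [-0.4, -0.3, 0.0]
gripper_width: 0.0
```

>>> jog_arm:
  increments:
    - [[0.01,0,0,0,0,0,1],[0.02,0,0,0,0,0,1],[0.03,0,0,0,0,0,1],[0.04,0,0,0,0,0,1],[0.04,0,0,0,0,0,1],[0.04,0,0,0,0,0,1]]

```text
t: 21.3
position: [573.6, 198.7, 111.9]
eef_rot: [-0.136, 0.694, 0.136, 0.694]
contact_force: [-0.5, -0.5, -1.1]
gripper_width: -0.2
```

>>> jog_arm:
  increments:
    - [[0.01,0,0,0,0,0,1],[0.02,0,0,0,0,0,1],[0.03,0,0,0,0,0,1],[0.035,0,0,0,0,0,1],[0.04,0,0,0,0,0,1]]

```text
t: 21.8
position: [573.9, 198.8, 110.2]
eef_rot: [-0.136, 0.694, 0.136, 0.694]
contact_force: [-3.2, -2.0, 12.0]
gripper_width: 0.3
```

```bash
python3 c.py a:.48,.47,.2,-.25 a:.04,0,0,0 a:.04,0,0,0
```

```text
cmd [573.6 198.7 108. ] 22.17
t 21.8 pos [573.9 198.8 110.2] x [ 0.001 -0.    -1.   ] jawyaw 22.17 q [ 0.11  0.62 -0.72  1.5   0.43  1.18 -0.3 ] F [-3.2 -2.  12. ] w 0.3
```

>>> jog_arm:
  increments:
    - [[-0.1,0,0,0,0,0,1],[-0.4,0,0,0,0,0,1],[-0.8,0,0,0,0,0,1],[-1,0,0,0,0,0,1],[-1,0,0,0,0,0,1]]

```text
t: 22.3
position: [575.7, 200.3, 212.3]
eef_rot: [-0.135, 0.691, 0.137, 0.697]
contact_force: [-0.2, 0.8, -0.2]
gripper_width: 0.1
```

>>> jog_arm:
  increments:
    - [[0,0,-0.3,0,0,0,1],[0,0,-0.7,0,0,0,1],[0,0,-1,0,0,0,1],[0,0,-1,0,0,0,1],[0,0,-1,0,0,0,1],[0,0,-1,0,0,0,1],[0,0,-1,0,0,0,1],[0,0,-1,0,0,0,1]]

```text
t: 23.1
position: [481.7, 161.4, 207.8]
eef_rot: [-0.136, 0.694, 0.136, 0.694]
contact_force: [-0.8, -0.7, -0.5]
gripper_width: 0.0
```

```bash
python3 - <<'E'
from h import *
im=eyes.capture("scene"); crop("scene",im,100,100,400,300,2,"g14.png"); print(bot.get_state()['joint_velocities'].round(3),bot.get_state()['t'])
E
```

```text
[ 0.002 -0.007 -0.002  0.006 -0.     0.     0.   ] 23.15
```

View pics/g14.png

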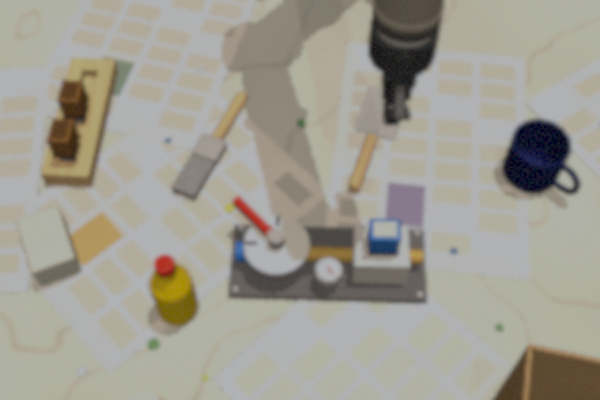

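The cartridge is seated at (384,237), the lever sits over the green mark at (252,217), the bystanders look unmoved and the gripper is clear.

```bash
python3 -c "
from bench import ticket; print(ticket.close_job())"
```

```text
the job is handed in; nothing more can be done
None
```

The fresh cartridge is plugged into the socket, the valve lever is at the green mark, and the job was handed in at about 23 s of robot time. No verdict is given, so these are my own last checks:

- **Cartridge:** It slid in without resistance and stopped at the home depth. After releasing it, I pressed on its top with the shut fingers at about 12 N. Contact came at 110.2 mm, where 110 mm means fully home.
- **Valve:** Both cameras put the lever about 44.7 degrees from closed, or 0.78 rad. I gripped the lever, turned it and let go before lifting off.
- **Everything else:** In the last picture the used cartridges and the bystanders look unmoved. The gripper is clear of everything and at rest.
- **One check disagreed a little:** Before that press, a rough two-camera estimate put the cartridge top at about 113 mm (give or take 4 mm). I took the press test as the more reliable reading.

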